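# Hold a polished knob over its order carton with tongs

### The job

Pick up the tongs from the packing bench, squeeze them on the polished brass drawer knob (gripper and arm must not touch the knob itself, or it gets marked), and lift it off its stand without dropping it. Carry it upright to the open order carton and finish while still holding it in the tongs, still, over the carton's opening and clear above its rim; do not let go of it or put it in. Leave the white knob, the tape roll and the jar where they are.

Things in the scene. Friction and masses are not known exactly. Their poses are not given: they have to be found in the camera images.
- tongs: Sprung steel tongs, 225 mm long, 90 g, lying on edge: two upright strips from a black hinge boss (24 mm across, at x = -85 mm, loop behind it), black finger rests outside at mid-length, orange pads inside the tips. Origin: midway between the finger rests, on the underside (bench level). x points to the tips, y to the left arm, z up. Widest 75 mm, at the tips. Balance within 30 mm of the origin.
- tongs_rests (a point): Where to squeeze the tongs along their y: midway between the black finger rests, 15 mm above the underside. Rests: 42 mm long (x = -21 to 21 mm), z = 0 to 30 mm; 53 mm over their outsides when open, 36 mm when the tips hold a knob. Squeezed to 46 mm (faces then parallel) the tips are still 48 mm apart. A spring pushes each out: 5 N open, 9 N on a knob; 25 to 40 N holds a knob well.
- tongs_left (a joint): Closing angle of the left arm of the tongs (the right one mirrors it), rad: 0 open, 0.10 closed on a knob, 0.175 fully shut with nothing between.
- tongs_tips (a point): Midway between the orange tip pads of the tongs, at their mid-height: 85 mm ahead of the tongs' origin, 15 mm above its underside. Pads: 28 mm long along x, z = 4 to 26 mm; gap 62 mm when open, 28 mm with a knob held.
- knob_brass: Polished brass drawer knob, 50 g or so (35 to 70 g), standing on its foot on one of two stands. 32 mm high; round head 28 mm across with straight sides from 13 to 27 mm above the foot; narrow neck and 24 mm foot below. Origin: centre of the underside of the foot; z up along its axis.
- knob_white: White ceramic knob of the same shape and size on the other stand; to be left alone. Origin: centre of the underside of its foot.
- stand_a: Round grey inspection stand, fixed, 60 mm across (68 mm at its base), 40 mm high, the brass knob stands within 9 mm of its middle. Origin: centre of its underside.
- stand_b: The same kind of stand, fixed, carrying the white knob. Origin: centre of its underside.
- carton: Open cardboard order carton, fixed, 150 mm (its x) by 130 mm (its y), 70 mm high, walls 4 mm; four flaps hang outside. Empty. Origin: centre of its underside, on the bench.
- tape_roll: Yellow roll of tape lying flat, 90 mm across, 25 mm high, bystander near the robot. Origin: centre of its underside.
- jar: Closed jar with a blue cap, 60 mm across, 85 mm high, bystander at the far side. Origin: centre of its underside.
Not all that is in view belongs to the job. Of the things that look like the tongs, the middle-sized one is meant.

How it is judged:
By the outcome, as a careful person would: the job done as asked, in the order asked, and still so for the second after the job is handed in, while the arm keeps its last pose, push and grip.
It also fails if it takes over 45 s, if anything falls off the work surface, if the arm or the gripper's body presses on something with over 40 N, if the wrist force passes 120 N, or if a joint passes its speed limit or range.

### The arm

A 6-joint arm with a two-finger parallel gripper is mounted at the origin on the work surface. World frame = base frame: x ahead of the robot, y to its left, z up, the work surface at z = 0. Lengths are in m, angles in rad, forces in N, time in s.
With the tool pointing down it reaches from about 0.4 to 0.825 m from the base axis. Payload 7 kg.
Tool frame: the origin (TCP) lies on the centre line of the jaws, within the pads' length; the fingertips stand 25 mm ahead of it and the grasp point (between the pads) lies 6 mm ahead of it; z points along the fingers, y is the direction in which the jaws open and shut (so a half turn about z gives the same grasp; the last joint's range is limited). The gripper opens to 88 mm and grips with 3 to 60 N. Pads are 19 mm wide; open, the fingers measure 130 mm over their backs; the gripper's body (78 mm by 193 mm) begins 47 mm behind the grasp point.
Start: joints at [-0.815, 0.359, 0.012, 0, -1.224, -0.288], TCP at [0.304, -0.602, 0.217] pointing down, gripper open.
Joint ranges: [-3.07, 3.07], [-1.43, 2.12], [-1.02, 1.25], [-3.03, 1.67], [-3.05, -0], [-3.03, 3.03]. Speed limits (rad/s): [2.39, 2.39, 3.01, 3.14, 3.14, 3.14].

### API

Orientations are given as [roll, pitch, yaw] about the fixed x, y, z axes, in that order (R = Rz(yaw) Ry(pitch) Rx(roll)).
In Python, from station import * gives the robot as it stands. The module is installed in compiled form; this text tells all that it offers.
- The arm moves only by the tool step_arm, never from a script. Its argument "commands" is text: rows parted by semicolons, each of 6 numbers parted by spaces: the shift along the tool's x, y, z in mm, then the turn, a rotation vector about the tool's x, y, z in rad. A call has 1 to 8 rows; each row shifts and turns the commanded pose from where the row before left it, along the tool's axes as they then stand; what a row does not reach is not made up. A row lasts 1/8 s, in which the tool goes at most 62.5 mm and 10.7 degrees, less where a joint would pass 70% of its speed; a pose out of reach is approached as far as the arm can. A call is refused whole if a number of a shift passes 62.5 or a number of a turn 0.188, either way. A call with a gripper value outside its range is refused whole. "jaw" is the finger opening in mm, from 0 to 87.6, set as the call begins (left out, the last holds). The fingers move at their own pace and stop on an object; "grip_force" is the grip in N (left out, the last holds). Time passes only in rows, so rows that do not move let the fingers close. It gives the time, the measured TCP pose, the force and the opening at its end, in the units of the state.
- get_state(): the state, without advancing time (a new reading comes with each control period).
- grab_frame(name): name is "side" or "top"; returns a dict with "frame" (480x640x3 uint8, red, green, blue), "fovy" (degrees; the focal length in pixels is half the picture's height over the tangent of half this angle, whatever the lens; pixels are square), "cx", "cy" (the principal point, pixels), "rvec" (rotation vector, rad) and "tvec" (3), from world to camera coordinates, as OpenCV has them. Camera axes: x right, y down, z forward; pixel columns grow to the right and rows downward; lengths in m; the calibration is good to about 2 mm. A picture is of the moment at which its call begins. There is no depth.
- job_done(): hands the job in, once; it reports no verdict.
Trained networks look in a picture, given as the dict that the camera call returned (one of the last four; its "shot" number tells which), for a name from the list of things; names that differ only in an ending like _2 or _b are one class to them, and where a whole thing is asked for, a point or a joint stands for the part that bears it (a point fixed in the world has none). Each returns a list of dicts, best first, with "conf" (0 to 1); they miss things now and then, are a little off and sometimes report something else, mostly with a low value. They report only what shows in the picture. A call takes as long as a camera call. They do not tell look-alikes from the thing itself.
- recognise(picture, name): "pixel" ([column, row] in pixels, amid what is visible of it).
The state is a dict: "t": time; "q": joint angles; "qd": joint speeds; "joint_efforts": joint torques, N m; "eef_pos": TCP position; "ee_rot": TCP orientation; "force": force on the tool from outside, world axes, zero at the start; "moment": the same for the moment, N m; "width": finger opening in m.
Only numpy, scipy, OpenCV 4.12 (cv2) and the standard library are available. Lean on these libraries where they do the work, as an engineer would, in place of code of your own. Each camera call takes 0.05 s, during which the arm holds its last target.

## Working session

There is one attempt and no reset: what is moved stays moved. The work goes in short steps, Python scripts to look and compute and a tool call to move; the robot and the scene stay as the last step left them, time stands still between calls to the robot, and variables do not carry over. Pictures are saved under pics/ and viewed, and the job is handed in when it is done.

Besides the shell and the picture viewer there is one more tool, called by a JSON object that holds its "op" and its "data". step_arm: Moves the arm, as the interface text tells. Its arguments: {"type":"object","properties":{"commands":{"type":"string"},"jaw":{"type":"number"},"grip_force":{"type":"number"}},"required":["commands"]}

```bash
mkdir -p pics
cat > h.py <<'E'
from station import *
import numpy as np, cv2, pickle
def shot(name,fn):
    p=grab_frame(name); cv2.imwrite('pics/'+fn,p['frame'][:,:,::-1]); return p
def cam(p):
    f=240/np.tan(np.radians(p['fovy'])/2)
    K=np.array([[f,0,p['cx']],[0,f,p['cy']],[0,0,1]])
    R=cv2.Rodrigues(np.array(p['rvec'],float))[0]; t=np.array(p['tvec'],float).reshape(3)
    return K,R,t
def w(p,px,z):
    K,R,t=cam(p); d=R.T@np.linalg.inv(K)@np.array([px[0],px[1],1.]); c=-R.T@t
    return c+d*(z-c[2])/d[2]
def proj(p,X):
    K,R,t=cam(p); x=K@(R@np.array(X,float)+t); return x[:2]/x[2]
E
python3 - <<'E'
from h import *
print(get_state())
for n in ['top','side']:
    p=shot(n,n+'0.png'); print(n,{k:p[k] for k in p if k!='frame'}); 
    pickle.dump(p,open(n+'0.pkl','wb'))
    K,R,t=cam(p); print('campos',-R.T@t)
    for o in ['tongs','tongs_rests','tongs_tips','knob_brass','knob_white','stand_a','carton','tape_roll','jar']:
        print(o,[(np.round(r['pixel'],1).tolist(),round(r['conf'],2)) for r in recognise(p,o)])
E
```

```text
{'t': 0.0, 'q': array([-8.14898171e-01,  3.59365319e-01,  1.10104804e-02, -3.55149183e-04,
       -1.22410000e+00, -2.88118127e-01]), 'qd': array([-0.00022375,  0.00051125, -0.0009801 ,  0.00189661, -0.00012215,
        0.00239289]), 'joint_efforts': array([-9.36293945e-04, -5.82717204e+01,  2.93064594e+01,  6.99743316e+00,
        6.87775886e-03, -1.53573164e-04]), 'eef_pos': array([ 0.3041004 , -0.60201963,  0.2158147 ]), 'ee_rot': array([ 3.13990764e+00, -1.51210425e-04, -2.67393345e+00]), 'force': array([ 0.47795644,  0.20032674, -0.27132496]), 'moment': array([-0.01227366,  0.01950099, -0.01999961]), 'width': 0.08806761053325089}
top {'fovy': 42.18120908793464, 'cx': 309.788972164792, 'cy': 233.2498533096434, 'rvec': array([ 2.18914241, -2.12399663,  0.16006552]), 'tvec': array([0.01230486, 0.51250062, 1.31640168]), 'shot': 1}
campos [0.32877072 0.04173184 1.37327708]
tongs [([384.4, 281.2], 0.89), ([433.9, 248.3], 0.86), ([500.9, 366.4], 0.68)]
tongs_rests [([383.8, 278.2], 0.86), ([434.1, 241.1], 0.62), ([501.6, 367.5], 0.61)]
tongs_tips [([500.1, 364.4], 0.97), ([433.5, 246.1
[... 302 characters left out ...]
9)]
side {'fovy': 48.16102557253729, 'cx': 310.51939070805497, 'cy': 237.2929386971833, 'rvec': array([ 0.90322929, -2.36271645,  1.23960496]), 'tvec': array([0.38945808, 0.22024449, 1.00276713]), 'shot': 2}
campos [-0.1683572   0.78396891  0.75018382]
tongs [([383.1, 203.2], 0.9), ([373.8, 232.3], 0.66), ([376.8, 199.8], 0.24)]
tongs_rests [([387.8, 201.3], 0.96), ([376.0, 233.3], 0.6), ([235.1, 250.7], 0.23)]
tongs_tips [([385.8, 200.5], 0.98), ([376.7, 235.4], 0.98)]
knob_brass []
knob_white [([238.0, 236.8], 0.59)]
stand_a [([282.4, 223.5], 0.91), ([235.3, 250.9], 0.77), ([269.7, 176.4], 0.7)]
carton [([185.9, 323.7], 0.93)]
tape_roll [([334.3, 268.3], 0.61)]
jar [([268.8, 176.5], 0.78)]
```

View pics/top0.png

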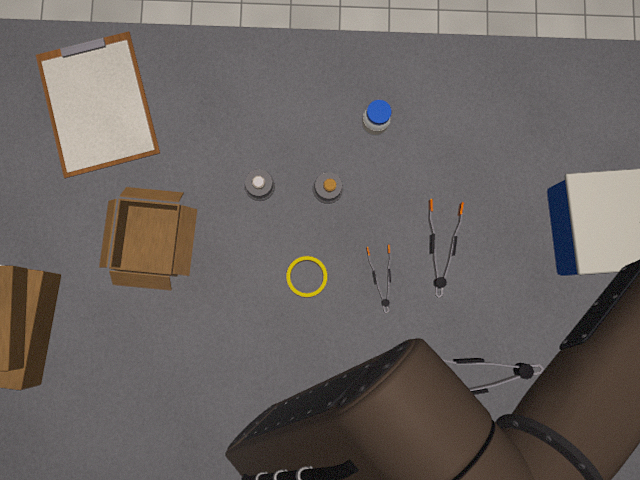

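View pics/side0.png

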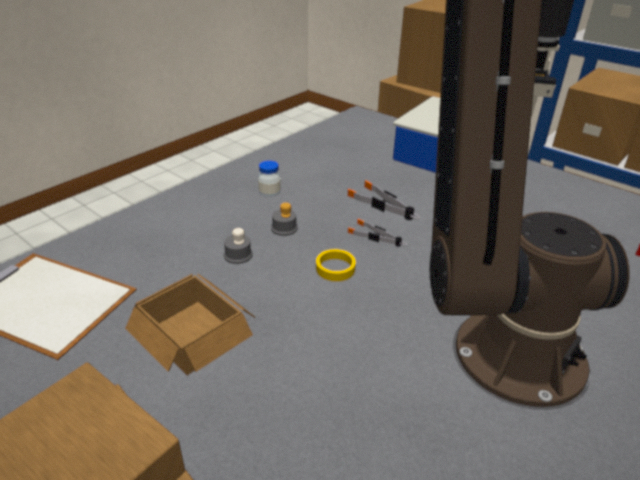

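Run:
```python
import cv2
a=cv2.imread('pics/top0.png'); c=a[200:420,340:560]; cv2.imwrite('pics/crop0.png',cv2.resize(c,None,fx=2.7,fy=2.7,interpolation=cv2.INTER_CUBIC))
c=a[140:290,190:390]; cv2.imwrite('pics/crop1.png',cv2.resize(c,None,fx=4,fy=4,interpolation=cv2.INTER_CUBIC))
a=cv2.imread('pics/side0.png'); c=a[150:300,210:410]; cv2.imwrite('pics/crop2.png',cv2.resize(c,None,fx=4,fy=4,interpolation=cv2.INTER_CUBIC))
```

```text
(no output)
```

View pics/crop0.png

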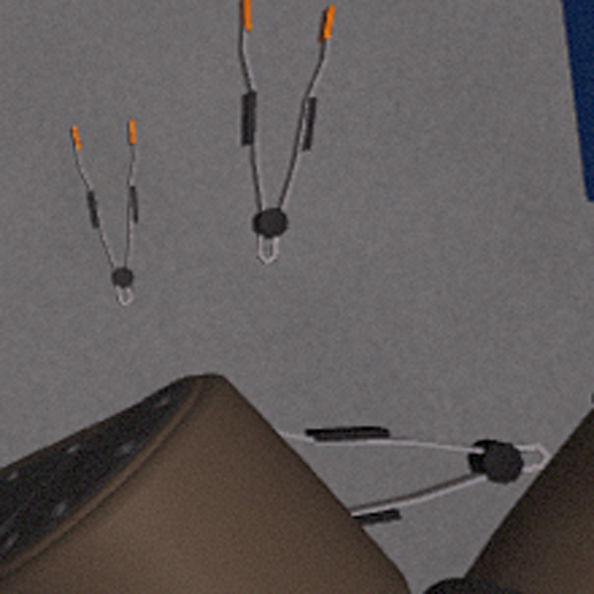

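View pics/crop1.png

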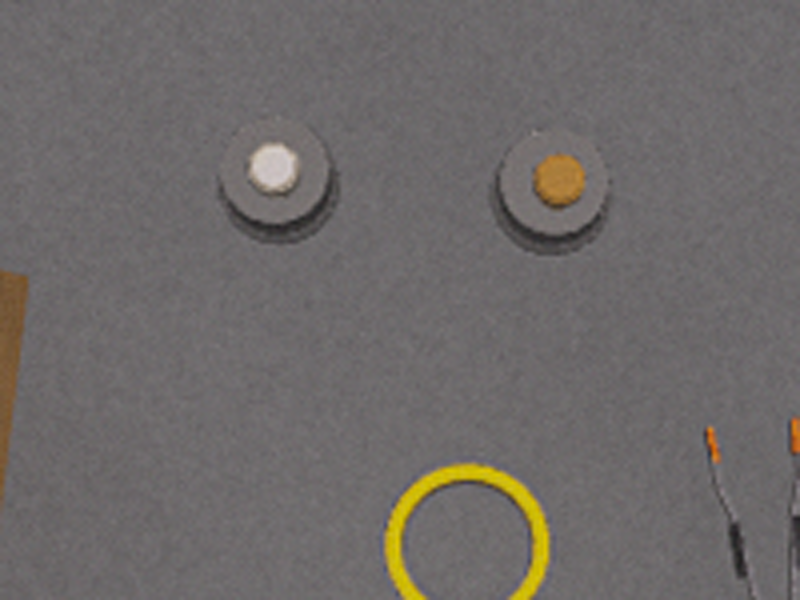

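View pics/crop2.png

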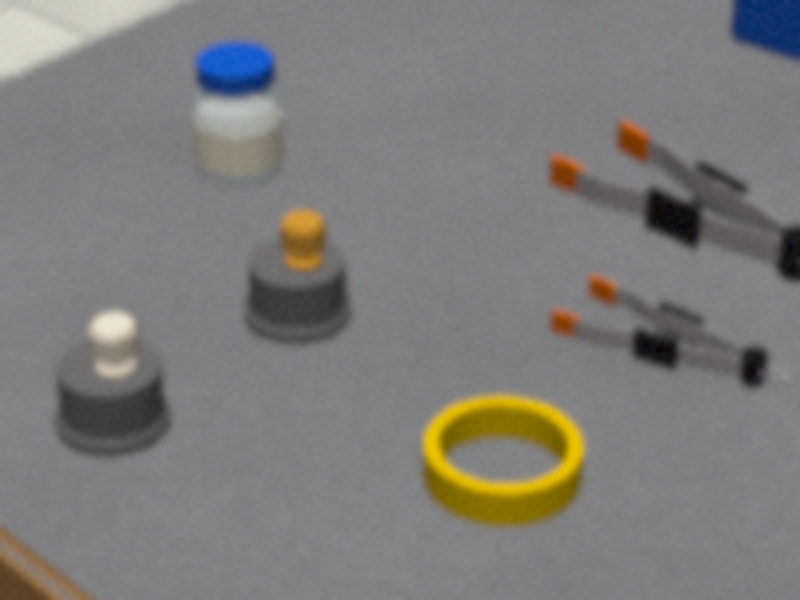

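Top picture: three tongs-like items: small at (384,280), medium at (440,247), and a third at (500,367), partly hidden by the arm. The brass knob is at (329,185) on the right stand, the white knob at (258,182), the carton at (150,238), the tape at (308,277) and the jar at (378,115). Next I measure the sizes.

Run:
```python
from h import *
p=pickle.load(open('top0.pkl','rb')); s=pickle.load(open('side0.pkl','rb'))
def c2(x,y): return (340+x/2.7,200+y/2.7)
z=.026
# small
def L(n,tl,tr,loop,boss,bw,rl,rr):
    T=[w(p,c2(*a),z) for a in (tl,tr)]; lo=w(p,c2(*loop),.015); b=w(p,c2(*boss),.03)
    m=(T[0]+T[1])/2
    print(n,'tips',np.round(T,3)[:,:2].tolist(),'loop',lo[:2].round(3),'boss',b[:2].round(4),'len',np.linalg.norm((m-lo)[:2]).round(4),'tipw',np.linalg.norm(T[0]-T[1]).round(4),'yaw',np.degrees(np.arctan2(*(m-b)[1::-1])).round(1))
    if rl: 
        r=[w(p,c2(*a),.03) for a in (rl,rr)]; print(' rests',np.round(r,4)[:,:2].tolist(),'sep',np.linalg.norm(r[0]-r[1]),'mid',(r[0]+r[1])/2)
L('small',(73,126),(132,121),(125,303),(122,277),0,(92,208),(135,203))
L('medium',(246,0),(331,7),(267,262),(270,221),0,(248,118),(310,123))
for n,a,b in [('large boss-rest',(497,460),(347,434)),('med boss-rest',(270,221),(248,118)),('small boss-rest',(122,277),(92,208))]:
    print(n,np.linalg.norm(w(p,c2(*a),.03)-w(p,c2(*b),.03)))
def c1(x,y): return (190+x/4,140+y/4)
print('brass top',w(p,c1(560,180),.072),'white',w(p,c1(274,167),.072))
print('standA top',w(p,c1(554,182),.04),'standB',w(p,c1(275,172),.04), 'diam',np.linalg.norm(w(p,c1(500,182),.04)-w(p,c1(609,182),.04)))
print('tape',w(p,(307,276.5),.025),'diam',np.linalg.norm(w(p,(286.5,276),.025)-w(p,(327.5,276),.025)))
print('jar top',w(p,(379,111),.085))
# side check
def d2(x,y): return (210+x/4,150+y/4)
print('side brass head top',w(s,d2(303,220),.072),'white',w(s,d2(113,322),.072))
print('side standA top', w(s,d2(300,262),.04))
```

```text
small tips [[0.487, -0.098], [0.493, -0.146]] loop [ 0.347 -0.143] boss [ 0.3672 -0.1387] len 0.1449 tipw 0.048 yaw 7.8
 rests [[0.4214, -0.114], [0.4264, -0.1484]] sep 0.03479430632692111 mid [ 0.42391967 -0.13116706  0.03      ]
medium tips [[0.595, -0.238], [0.592, -0.308]] loop [ 0.383 -0.258] boss [ 0.4153 -0.2568] len 0.2111 tipw 0.0698 yaw -5.1
 rests [[0.4978, -0.239], [0.4953, -0.2892]] sep 0.0502658229017299 mid [ 0.49659124 -0.26405246  0.03      ]
large boss-rest 0.11955511681366289
med boss-rest 0.08446648278857069
small boss-rest 0.0595878790237658
brass top [ 0.61202947 -0.01191713  0.072     ] white [0.61416311 0.14072452 0.072     ]
standA top [ 0.61777417 -0.00998417  0.04      ] standB [0.61841425 0.14250129 0.04      ] diam 0.059615119939604846
tape [0.41851477 0.03095229 0.025     ] diam 0.08883126486549826
jar top [ 0.77491301 -0.11274463  0.085     ]
side brass head top [ 0.61184947 -0.01112482  0.072     ] white [0.61464029 0.14029352 0.072     ]
side standA top [ 0.61571852 -0.01161568  0.04      ]
```

Run:
```python
import cv2
a=cv2.imread('pics/top0.png'); c=a[170:310,85:225]; cv2.imwrite('pics/crop3.png',cv2.resize(c,None,fx=4,fy=4,interpolation=cv2.INTER_CUBIC))
c=a[185:310,390:515]; cv2.imwrite('pics/crop4.png',cv2.resize(c,None,fx=4.8,fy=4.8,interpolation=cv2.INTER_CUBIC))
```

```text
(no output)
```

View pics/crop3.png

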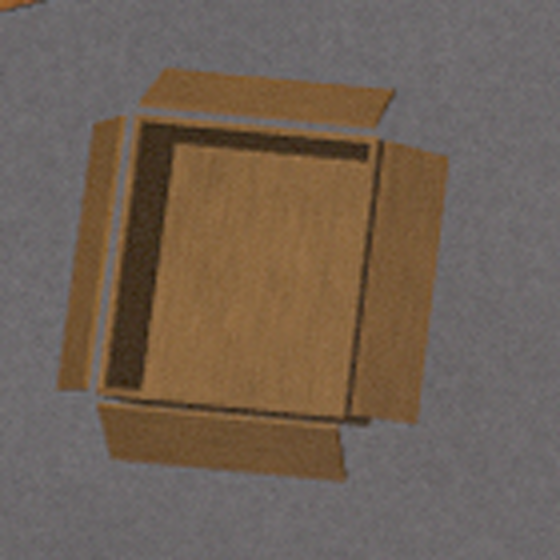

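View pics/crop4.png

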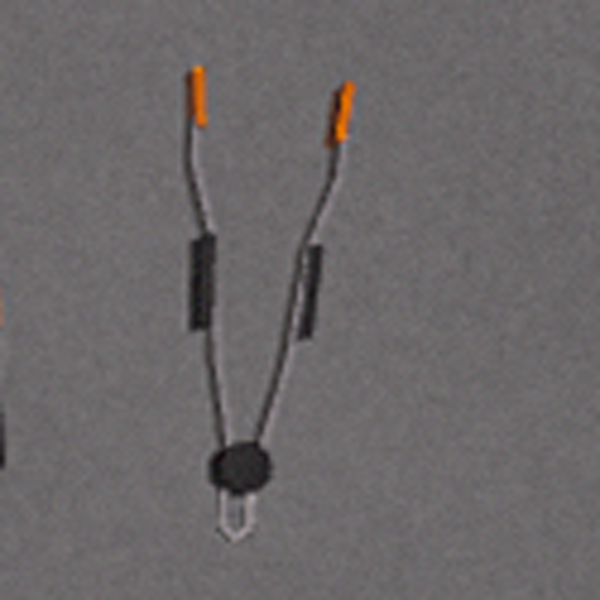

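Sizes:
- Small (384,280): 145 mm long, boss to rest about 60 mm.
- Medium (440,247): about 211–225 mm long, boss to rest 85 mm.
- Large (500,367): boss to rest about 120 mm.

The medium one matches the description (x = -85 mm boss, 225 mm long, 62 mm gap), and crop4 confirms it: boss at (441,282), pads at (431,204) and (462,208). Next I fit its pose and the carton's.

```bash
cat > fit.py <<'E'
from h import *
from scipy.optimize import least_squares
p=pickle.load(open('top0.pkl','rb')); s=pickle.load(open('side0.pkl','rb'))
def blobs(P,box,f):
    x0,y0,x1,y1=box; a=P['frame'].astype(int)[y0:y1,x0:x1]; m=f(a).astype(np.uint8)
    n,l,st,c=cv2.connectedComponentsWithStats(m,connectivity=8)
    return sorted([(int(st[i,4]),(c[i]+[x0,y0]).round(2).tolist()) for i in range(1,n) if st[i,4]>12],reverse=True)
org=lambda a:(a[...,0]>150)&(a[...,2]<90)&(a[...,0]-a[...,2]>90)
dk=lambda a:a.max(-1)<52
print('top org',blobs(p,(400,180,500,230),org)); print('top dk',blobs(p,(400,220,500,310),dk))
print('side org',blobs(s,(340,170,420,215),org)); print('side dk',blobs(s,(350,180,425,222),dk))
brass=lambda a:(a[...,0]-a[...,2]>60)
print('brass',blobs(p,(300,165,350,210),brass),blobs(s,(270,195,300,225),brass))
yel=lambda a:(a[...,0]>150)&(a[...,2]<70)
print('tape',blobs(p,(270,240,340,310),yel))
E
python3 fit.py
python3 - <<'E'
from h import *
p=pickle.load(open('top0.pkl','rb'))
# carton outer top rim corners from crop3
c=[(85+x/4,170+y/4) for x,y in [(138,120),(383,142),(350,420),(100,395)]]
C=np.array([w(p,a,.07) for a in c]); print(C.round(4)); print('centre',C.mean(0)); 
for i in range(4): d=C[(i+1)%4]-C[i]; print(np.linalg.norm(d).round(4),np.degrees(np.arctan2(d[1],d[0])).round(1))
E
```

```text
top org [(26, [431.31, 204.19]), (25, [461.4, 207.36])]
top dk [(96, [439.64, 282.11]), (72, [431.53, 242.99]), (32, [454.59, 245.06])]
side org []
side dk [(112, [377.96, 203.9]), (73, [408.33, 212.79])]
brass [(119, [329.52, 184.45])] [(139, [285.19, 209.28])]
tape [(446, [306.43, 276.37])]
[[0.5656 0.4335 0.07  ]
 [0.5579 0.3034 0.07  ]
 [0.4102 0.3121 0.07  ]
 [0.4193 0.443  0.07  ]]
centre [0.48823545 0.3729972  0.07      ]
0.1303 -93.4
0.148 176.6
0.1311 86.0
0.1466 -3.7
```

Run:
```python
from h import *
p=pickle.load(open('top0.pkl','rb')); s=pickle.load(open('side0.pkl','rb'))
pl,pr=w(p,(431.31,204.19),.021),w(p,(461.4,207.36),.021)
rl,rr=w(p,(431.53,242.99),.018),w(p,(454.59,245.06),.027)
b=w(p,(439.64,282.11),.018)
T=(pl+pr)/2;Rm=(rl+rr)/2
for n,v in [('T',T),('R',Rm),('b',b)]: print(n,v[:2].round(4))
print('padsep',np.linalg.norm((pl-pr)[:2]),'restsep',np.linalg.norm((rl-rr)[:2]),'T-b',np.linalg.norm((T-b)[:2]))
for n,d in [('T-b',T-b),('T-R',T-Rm),('R-b',Rm-b)]: print(n,np.degrees(np.arctan2(d[1],d[0])).round(2))
d=pl-pr; print('perp pads',np.degrees(np.arctan2(d[1],d[0]))-90); d=rl-rr; print('perp rests',np.degrees(np.arctan2(d[1],d[0]))-90)
u=(T-b)[:2]/np.linalg.norm((T-b)[:2]); print('origin from T,b', T[:2]-85*u/1000, b[:2]+85*u/1000)
# side
print('side left rest',w(s,(377.96,203.9),.015),'boss',w(s,(408.33,212.79),.015))
# overlay
psi=np.arctan2(u[1],u[0]); o=(T[:2]+b[:2])/2
for P,n in ((p,'top'),(s,'side')):
    im=P['frame'][:,:,::-1].copy()
    im=cv2.resize(im,None,fx=4,fy=4,interpolation=cv2.INTER_CUBIC)
    for X in [(.099,.031,.026),(.099,-.031,.026),(.071,.031,.026),(.071,-.031,.026),(.021,.0265,.03),(-.021,.0265,.03),(.021,-.0265,.03),(-.021,-.0265,.03),(-.021,.0265,0),(.021,.0265,0),(-.085,0,.03),(-.085,0,0),(.099,.0375,0),(-.126,0,.015)]:
        q=[o[0]+np.cos(psi)*X[0]-np.sin(psi)*X[1],o[1]+np.sin(psi)*X[0]+np.cos(psi)*X[1],X[2]]
        px=proj(P,q); cv2.circle(im,tuple(int(round(v*4+1.5)) for v in px),3,(0,255,0),-1)
    c=im[4*185:4*310,4*390:4*515] if n=='top' else im[4*165:4*235,4*330:4*430]
    cv2.imwrite('pics/ov_%s.png'%n,c)
print(o,np.degrees(psi))
```

```text
T [ 0.5846 -0.2728]
R [ 0.4989 -0.2651]
b [ 0.4155 -0.2587]
padsep 0.06698659404451945 restsep 0.04883370875874747 T-b 0.16966656544356554
T-b -4.76
T-R -5.15
R-b -4.36
perp pads -4.2819076944253
perp rests -4.858774963010745
origin from T,b [ 0.49985737 -0.26574122] [ 0.50018965 -0.2657689 ]
side left rest [ 0.5013516  -0.24573511  0.015     ] boss [ 0.41752657 -0.26246701  0.015     ]
[ 0.50002351 -0.26575506] -4.760984919720208
```

View pics/ov_top.png

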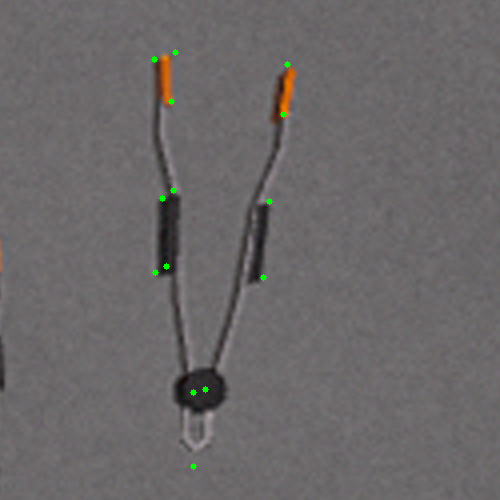

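View pics/ov_side.png

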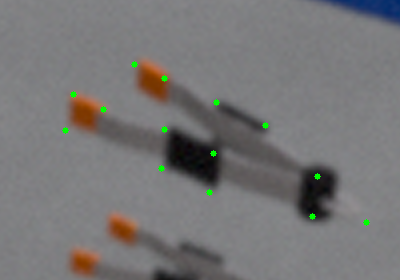

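```bash
cat >> h.py <<'E'
from scipy.spatial.transform import Rotation as Ro
def plan(pos,yaw=None,rot0=None):
    s=get_state(); R=Ro.from_euler('xyz',s['ee_rot']); d=R.inv().apply(np.array(pos)-s['eef_pos'])*1000
    print('t',s['t'],'pos',s['eef_pos'].round(4),'rpy',np.degrees(s['ee_rot']).round(2),'F',s['force'].round(1),'w',round(s['width']*1000,1))
    print('shift now-axes mm',d.round(1))
    if yaw is not None:
        T=Ro.from_euler('xyz',[np.pi,0,np.radians(yaw)]); print('turn',(R.inv()*T).as_rotvec().round(4),'shift after turn',(T.inv().apply(np.array(pos)-s['eef_pos'])*1000).round(1))
E
python3 -c "
from h import *
plan([.499,-.2655,.12],-184.8)"
```

```text
t 1.0 pos [ 0.3044 -0.6025  0.2168] rpy [-180.     0.  -153.2] F [0.7 0.4 0.3] w 87.8
shift now-axes mm [-325.7  213.    96.8]
turn [-0.      0.      0.5516] shift after turn [-165.8  352.1   96.8]
```

{"op": "step_arm", "data": {"commands": "-40.7 26.6 12.1 0 0 0;-40.7 26.6 12.1 0 0 0;-40.7 26.6 12.1 0 0 0;-40.7 26.6 12.1 0 0 0;-40.7 26.6 12.1 0 0 0;-40.7 26.6 12.1 0 0 0;-40.7 26.6 12.1 0 0 0;-40.7 26.6 12.1 0 0 0", "jaw": 80, "grip_force": 30}}

```text
t: 2.0
eef_pos: [0.4999, -0.2643, 0.1199]
ee_rot: [-3.141, 0.001, -2.674]
force: [0.0, -1.1, 0.4]
width: 0.0802
```

{"op": "step_arm", "data": {"commands": "0 0 0 0 0 0.138;0 0 0 0 0 0.138;0 0 0 0 0 0.138;0 0 0 0 0 0.1375;0 0 0 0 0 0;0 0 0 0 0 0"}}

```text
t: 2.75
eef_pos: [0.499, -0.2657, 0.12]
ee_rot: [-3.142, 0.0, 3.061]
force: [-0.2, -0.3, -0.1]
width: 0.0799
```

```bash
python3 -c "
from h import *
plan([.499,-.2655,.028],-184.8)
p=shot('top','top1.png');s=shot('side','side1.png')
im=np.hstack([p['frame'][150:330,360:560],s['frame'][130:310,290:490]])[:,:,::-1]
cv2.imwrite('pics/m1.png',cv2.resize(im,None,fx=2,fy=2))
"
```

```text
t 2.75 pos [ 0.499  -0.2657  0.12  ] rpy [-1.8000e+02  1.0000e-02  1.7537e+02] F [-0.2 -0.3 -0.1] w 79.9
shift now-axes mm [ 0.1  0.2 92. ]
turn [-0.      0.0001  0.003 ] shift after turn [ 0.1  0.2 92. ]
```

View pics/m1.png

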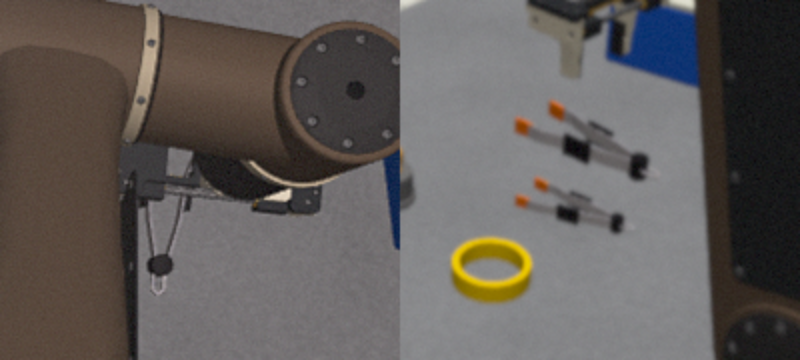

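The gripper is above the medium tongs, with the finger over the left rest in the side view. The path down is clear, so I descend.

{"op": "step_arm", "data": {"commands": "0 0 25 0 0 0;0 0 25 0 0 0;0 0 20 0 0 0;0 0 12 0 0 0;0 0 6 0 0 0;0 0 3 0 0 0;0 0 0 0 0 0"}}

```text
t: 3.72
eef_pos: [0.4993, -0.2658, 0.0293]
ee_rot: [-3.141, 0.001, 3.058]
force: [-0.1, 0.2, -0.3]
width: 0.0801
```

```bash
python3 -c "
from h import *
plan([.499,-.2655,.028],-184.8)
s=shot('side','side2.png')
im=s['frame'][150:250,330:450][:,:,::-1]
cv2.imwrite('pics/m2.png',cv2.resize(im,None,fx=5,fy=5,interpolation=2))
"
```

```text
t 3.725 pos [ 0.4993 -0.2658  0.0293] rpy [-1.7999e+02  3.0000e-02  1.7522e+02] F [-0.1  0.2 -0.3] w 80.1
shift now-axes mm [0.3 0.2 1.3]
turn [-0.0001  0.0006  0.0003] shift after turn [0.3 0.2 1.3]
```

View pics/m2.png

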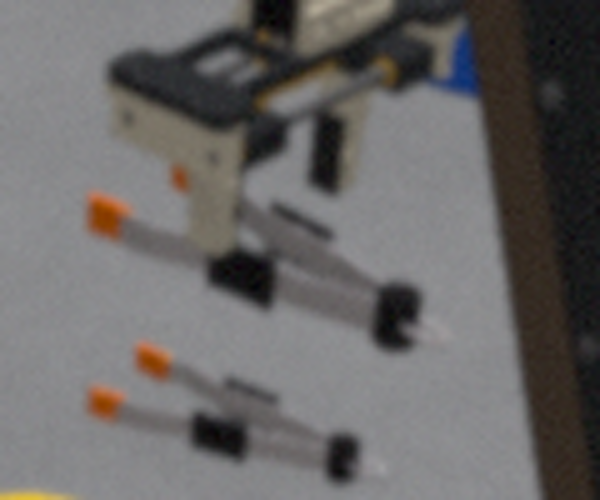

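```bash
python3 -c "
from h import *
s=pickle.load(open('side0.pkl','rb'))
for z in (.004,.03,.05,.1):
  for y in (.040,.065): print(z,y,[ (np.array(proj(s,[.4993+dx,-.2658+y,z]))-[330,150])*5 for dx in(-.01,.01)])
"
```

```text
0.004 0.04 [array([234.57107299, 310.19817999]), array([203.67879283, 296.62293893])]
0.004 0.065 [array([206.16919195, 329.20805626]), array([175.15687825, 315.33614639])]
0.03 0.04 [array([238.47714322, 267.61394122]), array([207.2275508 , 254.22468641])]
0.03 0.065 [array([209.81261259, 286.35144983]), array([178.43978286, 272.66655166])]
0.05 0.04 [array([241.53900337, 234.23333727]), array([210.00891816, 220.9947178 ])]
0.05 0.065 [array([212.66919215, 252.75024983]), array([181.01332048, 239.21696326])]
0.1 0.04 [array([249.42005243, 148.31361354]), array([217.16635616, 135.48230299])]
0.1 0.065 [array([220.02430015, 166.23403346]), array([187.63810176, 153.11128356])]
```

```bash
python3 -c "
from h import *
s=pickle.load(open('side0.pkl','rb'))
im=cv2.imread('pics/side2.png')[110:250,320:460]; im=cv2.resize(im,None,fx=5,fy=5,interpolation=2)
for z,c in ((.004,(0,0,255)),(.029,(0,255,0)),(.054,(255,0,0)),(.082,(0,255,255))):
  for y in (-.065,-.04,.04,.065):
    for dx in (-.01,.01):
      q=(proj(s,[.4993+dx,-.2658+y,z])-[320,110])*5; cv2.circle(im,tuple(int(v) for v in q),3,c,-1)
cv2.imwrite('pics/m3.png',im)
p=grab_frame('side'); print(p['rvec'],p['tvec'],s['rvec'],s['tvec'])
"
```

```text
[ 0.90322929 -2.36271645  1.23960496] [0.38945808 0.22024449 1.00276713] [ 0.90322929 -2.36271645  1.23960496] [0.38945808 0.22024449 1.00276713]
```

View pics/m3.png

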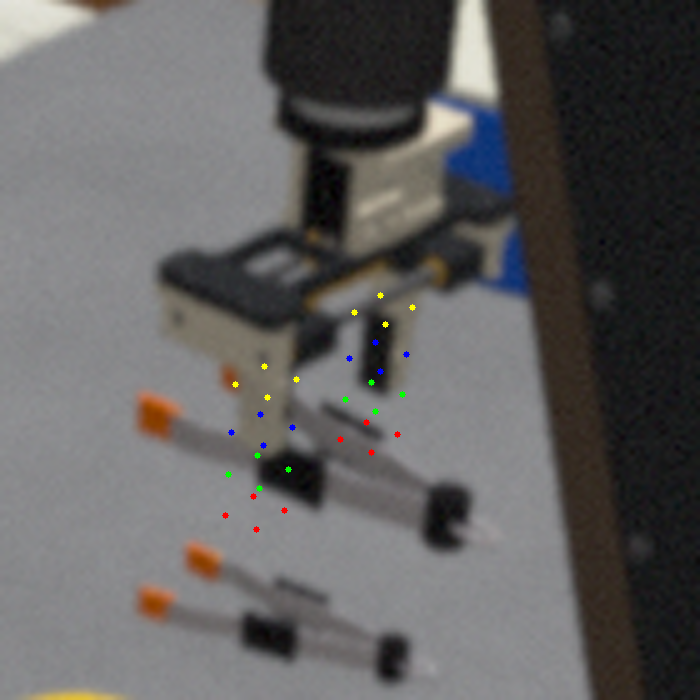

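The side view shows the fingertips about 25–30 mm higher than the stated geometry puts them: finger bottoms at (371,201) and (395,188), both near z ≈ 0.03. I check for picture lag first, then probe downward carefully.

```bash
python3 -c "
from h import *
plan([.499,-.2655,.028],-184.8)
s=shot('side','side3.png');p=shot('top','top3.png')
im=np.hstack([s['frame'][110:250,320:460],p['frame'][180:320,390:530]])[:,:,::-1]; cv2.imwrite('pics/m4.png',cv2.resize(im,None,fx=2.8,fy=2.8,interpolation=2))
print(get_state()['q'])
"
```

```text
t 3.825 pos [ 0.4994 -0.2658  0.0295] rpy [-1.7999e+02  5.0000e-02  1.7522e+02] F [ 0.2  0.5 -0.4] w 79.9
shift now-axes mm [0.4 0.2 1.5]
turn [-0.0001  0.0009  0.0003] shift after turn [0.4 0.2 1.5]
[-1.43107257e-01  3.72084065e-01 -4.57386147e-01  8.65780035e-05
 -7.40433007e-01 -1.51131685e+00]
```

View pics/m4.png

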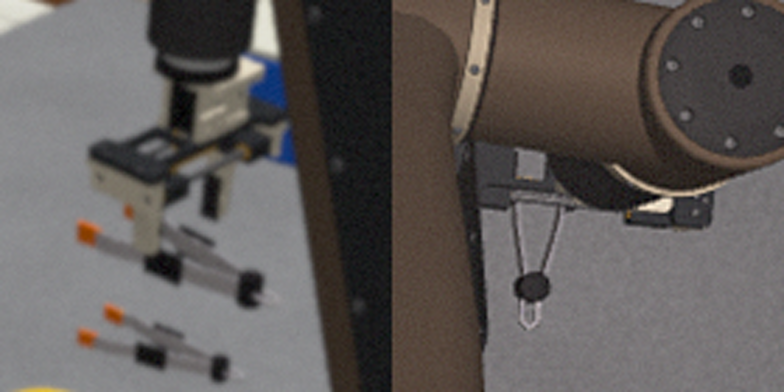

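```bash
python3 -c "
from h import *
s=pickle.load(open('side0.pkl','rb'));p=pickle.load(open('top0.pkl','rb'))
for z in (.0,.03,.04): print('z',z,'Ltip',w(s,(371,201),z)[:2].round(3),'Rtip',w(s,(395,188),z)[:2].round(3))
im=cv2.imread('pics/top3.png')[190:300,400:540]; im=cv2.resize(im,None,fx=5.5,fy=5.5,interpolation=2)
for z,c in ((.07,(0,0,255)),(.1,(0,255,0)),(.13,(255,0,0))):
  for y in (-.0965,-.065,.0,.065,.0965):
    for dx in (-.039,.039):
      a=np.radians(175.2);q=(proj(p,[.4993-dx*1,-.2658+y,z])-[400,190])*5.5; cv2.circle(im,tuple(int(v) for v in q),3,c,-1)
cv2.imwrite('pics/m5.png',im)
"
```

```text
z 0.0 Ltip [ 0.538 -0.266] Rtip [ 0.53 -0.37]
z 0.03 Ltip [ 0.51  -0.224] Rtip [ 0.502 -0.324]
z 0.04 Ltip [ 0.5  -0.21] Rtip [ 0.493 -0.308]
```

View pics/m5.png

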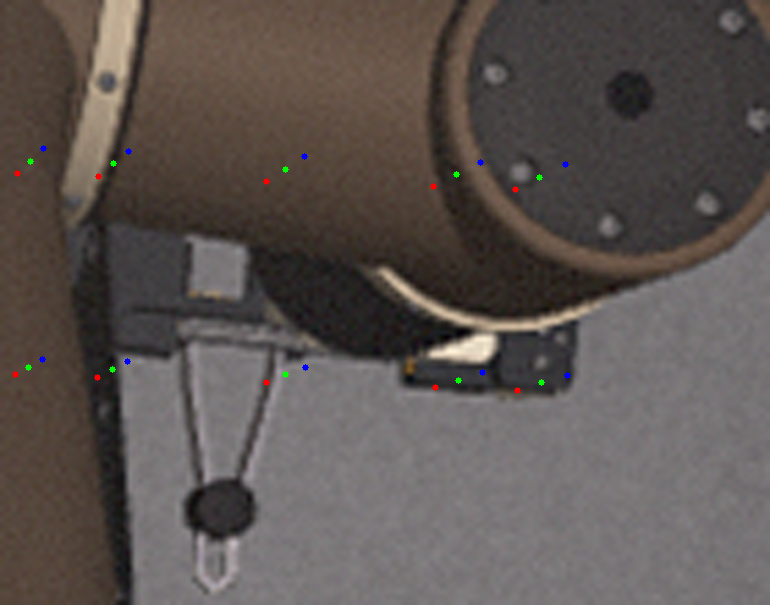

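{"op": "step_arm", "data": {"commands": "0 0 2 0 0 0;0 0 1 0 0 0;0 0 1 0 0 0;0 0 0 0 0 0"}}

```text
t: 4.42
eef_pos: [0.4989, -0.2657, 0.0248]
ee_rot: [3.142, -0.0, 3.058]
force: [1.4, -0.1, -0.1]
width: 0.0801
```

{"op": "step_arm", "data": {"commands": "0 0 1 0 0 0;0 0 1 0 0 0;0 0 0 0 0 0"}}

```text
t: 4.8
eef_pos: [0.4989, -0.2657, 0.0228]
ee_rot: [3.142, -0.0, 3.058]
force: [-0.6, -0.5, 0.9]
width: 0.0801
```

{"op": "step_arm", "data": {"commands": "0 0 1 0 0 0;0 0 1 0 0 0;0 0 0 0 0 0"}}

```text
t: 5.18
eef_pos: [0.4989, -0.2657, 0.0208]
ee_rot: [3.142, -0.0, 3.058]
force: [-0.3, -0.8, -0.1]
width: 0.0801
```

{"op": "step_arm", "data": {"commands": "0 0 1 0 0 0;0 0 1 0 0 0;0 0 0 0 0 0"}}

```text
t: 5.55
eef_pos: [0.499, -0.2657, 0.0189]
ee_rot: [-3.142, -0.0, 3.058]
force: [-0.4, -0.8, 0.0]
width: 0.0801
```

No contact at a nominal tip height of −6 mm, so the pictures are right and the real tips are higher. I keep probing.

{"op": "step_arm", "data": {"commands": "0 0 2 0 0 0;0 0 2 0 0 0;0 0 2 0 0 0;0 0 2 0 0 0;0 0 0 0 0 0"}}

```text
t: 6.18
eef_pos: [0.4988, -0.2657, 0.0107]
ee_rot: [3.142, -0.0, 3.058]
force: [0.8, -0.3, 0.4]
width: 0.0798
```

```bash
python3 -c "
from h import *
plan([.499,-.2655,.028],-184.8)
s=shot('side','side5.png')
S=get_state(); e=S['eef_pos']
im=s['frame'][110:250,320:460][:,:,::-1]; im=cv2.resize(im,None,fx=5,fy=5,interpolation=2)
for z,c in ((.0,(0,0,255)),(.02,(0,255,0)),(.04,(255,0,0))):
  for y in (-.065,-.04,.04,.065):
    for dx in (-.01,.01):
      q=(proj(s,[e[0]+dx,e[1]+y,z])-[320,110])*5; cv2.circle(im,tuple(int(v) for v in q),3,c,-1)
cv2.imwrite('pics/m6.png',im)
"
```

```text
t 6.175 pos [ 0.4988 -0.2657  0.0107] rpy [ 1.800e+02 -3.000e-02  1.752e+02] F [ 0.8 -0.3  0.4] w 79.8
shift now-axes mm [ -0.1   0.2 -17.3]
turn [ 0.0001 -0.0005  0.    ] shift after turn [ -0.1   0.2 -17.3]
```

View pics/m6.png

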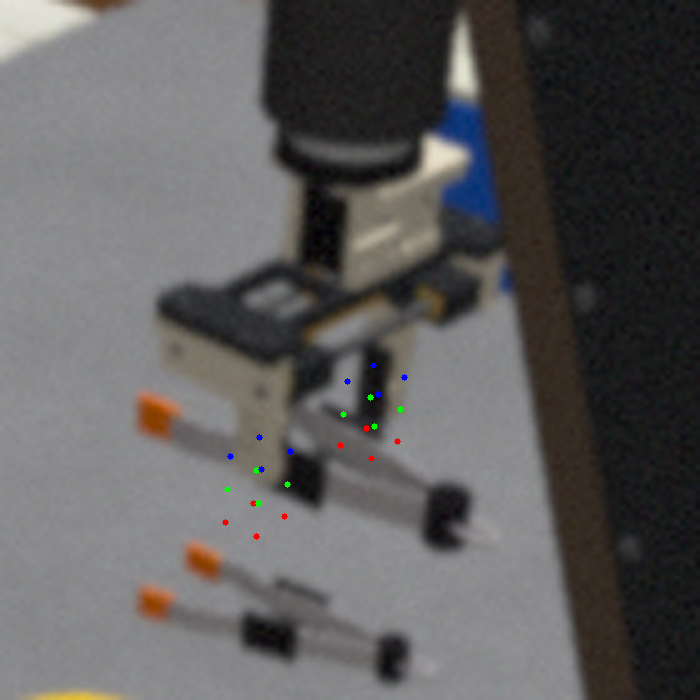

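{"op": "step_arm", "data": {"commands": "0 0 2 0 0 0;0 0 2 0 0 0;0 0 1 0 0 0;0 0 0 0 0 0"}}

```text
t: 6.72
eef_pos: [0.4989, -0.2657, 0.0058]
ee_rot: [3.142, -0.0, 3.058]
force: [1.0, 0.2, 0.3]
width: 0.08
```

{"op": "step_arm", "data": {"commands": "0 0 1 0 0 0;0 0 1 0 0 0;0 0 0 0 0 0"}}

```text
t: 7.1
eef_pos: [0.499, -0.2657, 0.0039]
ee_rot: [3.142, -0.0, 3.058]
force: [-0.2, -0.6, -1.0]
width: 0.0803
```

{"op": "step_arm", "data": {"commands": "0 0 1 0 0 0;0 0 1 0 0 0;0 0 0 0 0 0"}}

```text
t: 7.48
eef_pos: [0.4989, -0.2657, 0.0018]
ee_rot: [3.142, -0.0, 3.058]
force: [0.1, 1.0, 0.2]
width: 0.0798
```

```bash
python3 -c "
from h import *
s=shot('side','side6.png')
S=get_state(); e=S['eef_pos']
im=s['frame'][150:240,330:430][:,:,::-1]; im=cv2.resize(im,None,fx=7,fy=6.6*7/6.6,interpolation=2)[:600]
for z,c in ((.0,(0,0,255)),(.01,(0,255,0))):
  for y in (-.05,-.04,.04,.05):
    for dx in (-.0095,.0095):
      q=(proj(s,[e[0]+dx,e[1]+y,z])-[330,150])*7; cv2.circle(im,tuple(int(v) for v in q),2,c,-1)
cv2.imwrite('pics/m7.png',im)
"
```

```text
(no output)
```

View pics/m7.png

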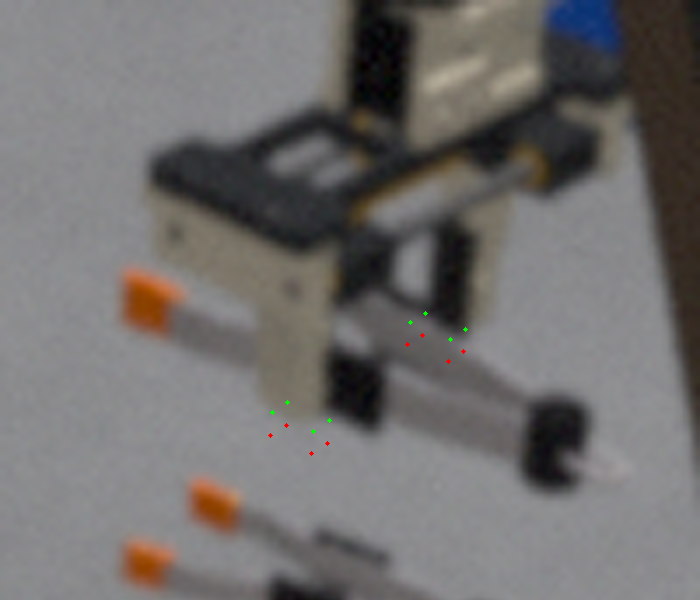

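{"op": "step_arm", "data": {"commands": "0 0 1.5 0 0 0;0 0 1.5 0 0 0;0 0 1 0 0 0;0 0 0 0 0 0"}}

```text
t: 8.02
eef_pos: [0.499, -0.2657, -0.0021]
ee_rot: [3.142, -0.0, 3.058]
force: [-0.2, 0.3, -0.0]
width: 0.0799
```

{"op": "step_arm", "data": {"commands": "0 0 1 0 0 0;0 0 1 0 0 0;0 0 0 0 0 0"}}

```text
t: 8.4
eef_pos: [0.4989, -0.2657, -0.0041]
ee_rot: [3.142, -0.0, 3.058]
force: [-1.2, 0.8, -0.2]
width: 0.08
```

{"op": "step_arm", "data": {"commands": "0 0 1 0 0 0;0 0 0 0 0 0"}}

```text
t: 8.65
eef_pos: [0.4989, -0.2657, -0.0051]
ee_rot: [3.142, -0.0, 3.058]
force: [-0.5, -0.1, -0.2]
width: 0.0796
```

```bash
python3 -c "
from h import *
s=shot('side','side7.png')
S=get_state(); e=S['eef_pos']
im=s['frame'][150:240,330:430][:,:,::-1]; im=cv2.resize(im,None,fx=7,fy=7,interpolation=2)[:600]
for z,c in ((.0,(0,0,255)),(.01,(0,255,0))):
  for y in (-.05,-.04,.04,.05):
    for dx in (-.0095,.0095):
      q=(proj(s,[e[0]+dx,e[1]+y,z])-[330,150])*7; cv2.circle(im,tuple(int(v) for v in q),2,c,-1)
cv2.imwrite('pics/m8.png',im)
"
```

```text
(no output)
```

View pics/m8.png

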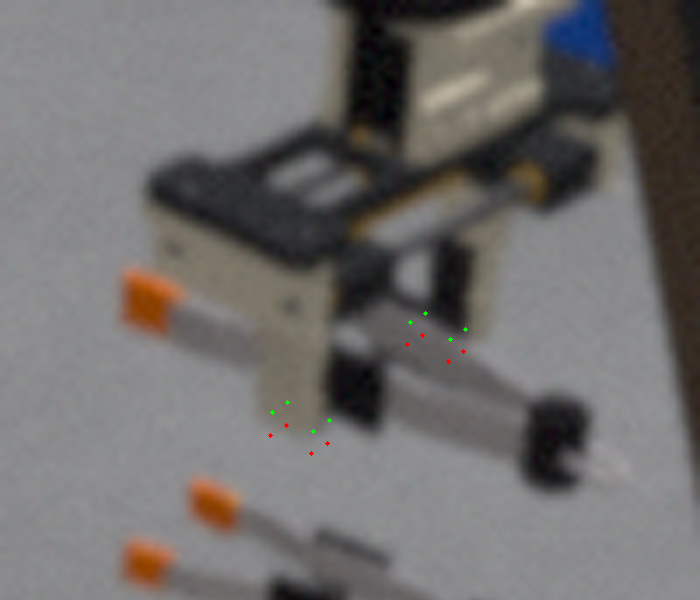

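{"op": "step_arm", "data": {"commands": "0 0 1 0 0 0;0 0 0 0 0 0"}}

```text
t: 8.95
eef_pos: [0.499, -0.2657, -0.0061]
ee_rot: [3.142, -0.0, 3.058]
force: [-0.6, -0.9, 0.7]
width: 0.0798
```

{"op": "step_arm", "data": {"commands": "0 0 1 0 0 0;0 0 0 0 0 0"}}

```text
t: 9.2
eef_pos: [0.499, -0.2657, -0.0071]
ee_rot: [3.142, -0.0, 3.058]
force: [-0.6, -0.5, -0.9]
width: 0.0801
```

{"op": "step_arm", "data": {"commands": "0 0 0 0 0 0;0 0 0 0 0 0;0 0 0 0 0 0;0 0 0 0 0 0;0 0 0 0 0 0", "jaw": 46, "grip_force": 30}}

```text
t: 9.82
eef_pos: [0.4991, -0.2657, -0.007]
ee_rot: [-3.142, 0.0, 3.058]
force: [0.1, 0.8, 0.0]
width: 0.0465
```

```bash
python3 -c "
from h import *
s=shot('side','side8.png');p=shot('top','top8.png')
im=np.hstack([s['frame'][140:240,330:440],p['frame'][190:290,400:510]])[:,:,::-1]; im=cv2.resize(im,None,fx=3.6,fy=3.6,interpolation=2)
cv2.imwrite('pics/m9.png',im)
"
```

```text
(no output)
```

View pics/m9.png

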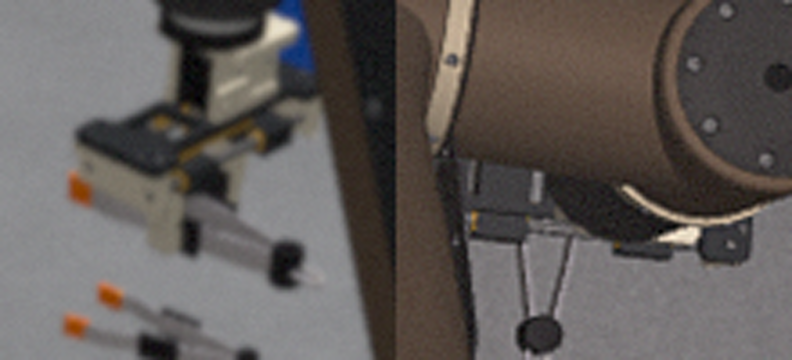

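The jaws closed on the rests: the finger is against the left rest at (375,202), width 46.5 mm. Lift.

{"op": "step_arm", "data": {"commands": "0 0 -8 0 0 0;0 0 -18 0 0 0;0 0 -25 0 0 0;0 0 -30 0 0 0;0 0 -25 0 0 0;0 0 0 0 0 0;0 0 0 0 0 0"}}

```text
t: 10.8
eef_pos: [0.4986, -0.2655, 0.0988]
ee_rot: [3.141, -0.0, 3.058]
force: [-0.2, 0.8, -1.0]
width: 0.0462
```

```bash
python3 -c "
from h import *
plan([.527,-.012,.1])
s=shot('side','side9.png');p=shot('top','top9.png')
pickle.dump(s,open('side9.pkl','wb'))
im=np.hstack([s['frame'][100:240,320:450],p['frame'][170:310,400:530]])[:,:,::-1]; im=cv2.resize(im,None,fx=3,fy=3,interpolation=2)
cv2.imwrite('pics/m10.png',im)
"
```

```text
t 10.8 pos [ 0.4986 -0.2655  0.0988] rpy [ 1.7998e+02 -2.0000e-02  1.7519e+02] F [-0.2  0.8 -1. ] w 46.2
shift now-axes mm [ -7.1 255.   -1.1]
```

View pics/m10.png

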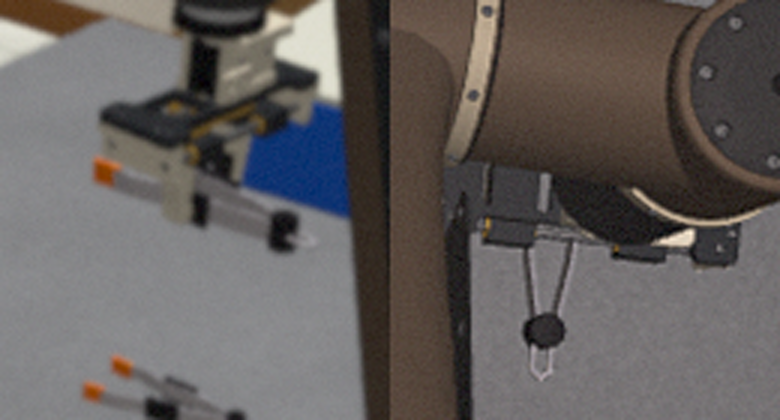

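```bash
cat > ov.py <<'E'
from h import *
def tongs_pts(o,psi,zu,tilt=0,a=.041):
    L=[]
    for sgn in (1,-1):
        L+= [(.099,sgn*.024,.026),(.071,sgn*.024,.026),(.099,sgn*.024,.004),(.071,sgn*.024,.004),(.021,sgn*.023,.03),(-.021,sgn*.023,.03),(.021,sgn*.023,0),(-.021,sgn*.023,0)]
    L+=[(-.085,0,.03),(-.085,0,0)]
    c,s=np.cos(psi),np.sin(psi)
    return [(o[0]+c*x-s*y,o[1]+s*x+c*y,zu+z) for x,y,z in L]
def draw(P,pts,box,k,fn):
    x0,y0,x1,y1=box; im=cv2.resize(P['frame'][y0:y1,x0:x1][:,:,::-1],None,fx=k,fy=k,interpolation=2)
    for q in pts:
        px=(proj(P,q)-[x0,y0]+.5)*k; cv2.circle(im,tuple(int(round(v)) for v in px),2,(0,255,0),-1)
    cv2.imwrite('pics/'+fn,im)
E
python3 -c "
from ov import *
s=pickle.load(open('side9.pkl','rb'))
draw(s,tongs_pts((.499,-.2655),np.radians(-4.8),.106),(330,110,440,200),6,'m11.png')
for z in (.0,): print(w(s,(356,157),.12))
"
```

```text
[ 0.58767241 -0.25338509  0.12      ]
```

View pics/m11.png

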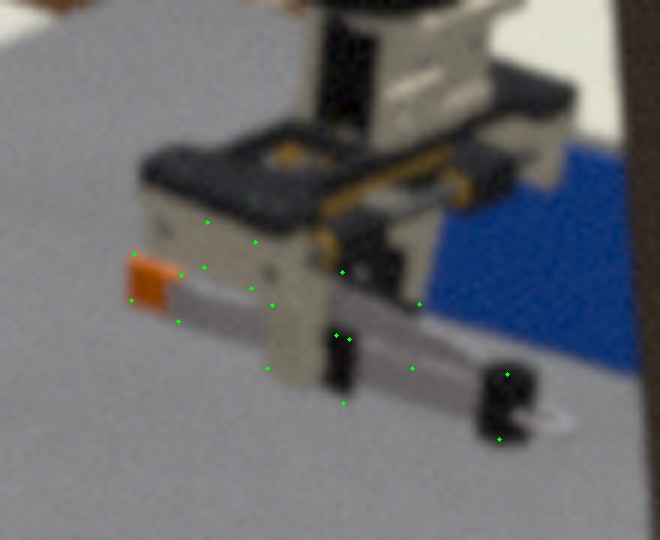

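The overlay of the held tongs agrees within about 1 px, so they sit level with the underside at z ≈ 0.106. Moving over the knob.

```bash
python3 -c "
from h import *
plan([.527,-.0049,.0988],-184.8)"
```

```text
t 10.9 pos [ 0.4983 -0.2656  0.0981] rpy [ 1.7998e+02 -9.0000e-02  1.7519e+02] F [ 0.7 -0.6 -1.1] w 46.2
shift now-axes mm [ -6.8 262.2  -0.6]
turn [ 0.0003 -0.0016 -0.0002] shift after turn [ -6.8 262.2  -0.7]
```

{"op": "step_arm", "data": {"commands": "-1 15 0 0 0 0;-1 35 0 0 0 0;-1 45 0 0 0 0;-1 45 0 0 0 0;-1 45 0 0 0 0;-1 40 0 0 0 0;-0.5 25 0 0 0 0;0 12 0 0 0 0"}}

```text
t: 11.9
eef_pos: [0.5271, -0.0034, 0.0985]
ee_rot: [-3.141, -0.001, 3.06]
force: [-0.0, -0.2, -1.0]
width: 0.0462
```

{"op": "step_arm", "data": {"commands": "0 0 0 0 0 0;0 0 0 0 0 0"}}

```text
t: 12.15
eef_pos: [0.5271, -0.0057, 0.0988]
ee_rot: [-3.141, -0.001, 3.058]
force: [-0.5, 0.5, -1.3]
width: 0.0463
```

```bash
python3 -c "
from ov import *
plan([.527,-.0049,.038],-184.8)
s=shot('side','side12.png');p=shot('top','top12.png')
pickle.dump(s,open('side12.pkl','wb'));pickle.dump(p,open('top12.pkl','wb'))
e=get_state()['eef_pos']
draw(s,tongs_pts(e[:2],np.radians(-4.8),e[2]+.007),(240,150,390,260),5,'m12.png')
draw(p,tongs_pts(e[:2],np.radians(-4.8),e[2]+.007),(270,150,420,270),5,'m13.png')
"
```

```text
t 12.15 pos [ 0.5271 -0.0057  0.0988] rpy [-1.7998e+02 -3.0000e-02  1.7518e+02] F [-0.5  0.5 -1.3] w 46.3
shift now-axes mm [ 0.1  0.8 60.8]
turn [-0.0003 -0.0005 -0.0003] shift after turn [ 0.1  0.8 60.8]
```

View pics/m12.png

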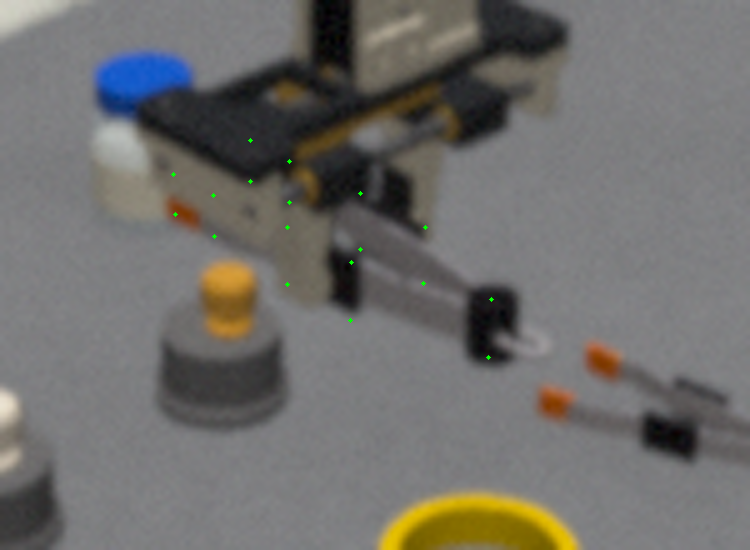

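View pics/m13.png

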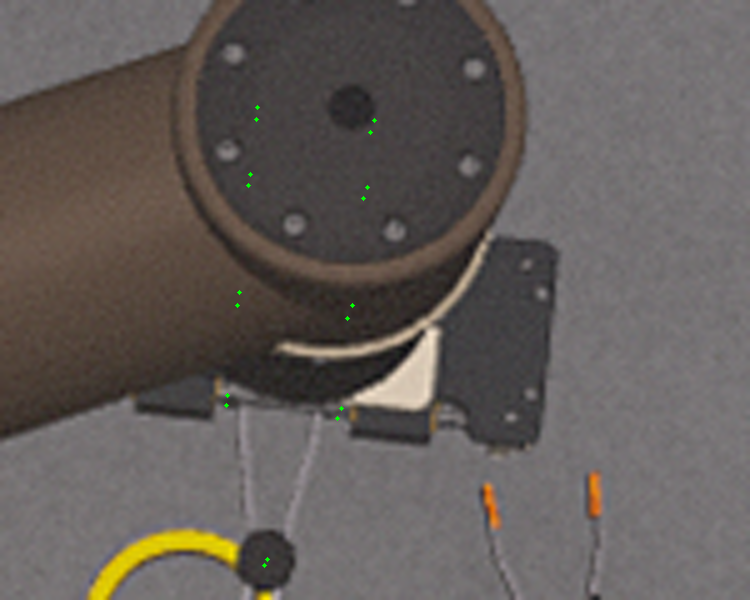

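{"op": "step_arm", "data": {"commands": "0 0.4 5 0 0 0;0 0.4 10 0 0 0;0 0 9 0 0 0;0 0 4 0 0 0;0 0 0 0 0 0;0 0 0 0 0 0"}}

```text
t: 13.0
eef_pos: [0.5276, -0.0043, 0.0711]
ee_rot: [3.142, 0.0, 3.058]
force: [0.2, -0.5, -0.7]
width: 0.0462
```

```bash
python3 -c "
from ov import *
plan([.527,-.0049,.038],-184.8)
s=shot('side','side14.png')
pickle.dump(s,open('side14.pkl','wb'))
e=get_state()['eef_pos']
k=[(.612+.014*np.cos(a),-.012+.014*np.sin(a),.067) for a in np.arange(0,6.28,.5)]
draw(s,tongs_pts(e[:2],np.radians(-4.8),e[2]+.007)+k,(255,170,355,250),7,'m14.png')
"
```

```text
t 13.0 pos [ 0.5276 -0.0043  0.0711] rpy [1.8000e+02 2.0000e-02 1.7521e+02] F [ 0.2 -0.5 -0.7] w 46.2
shift now-axes mm [ 0.6 -0.7 33.1]
turn [0.0001 0.0003 0.0002] shift after turn [ 0.6 -0.7 33.1]
```

View pics/m14.png

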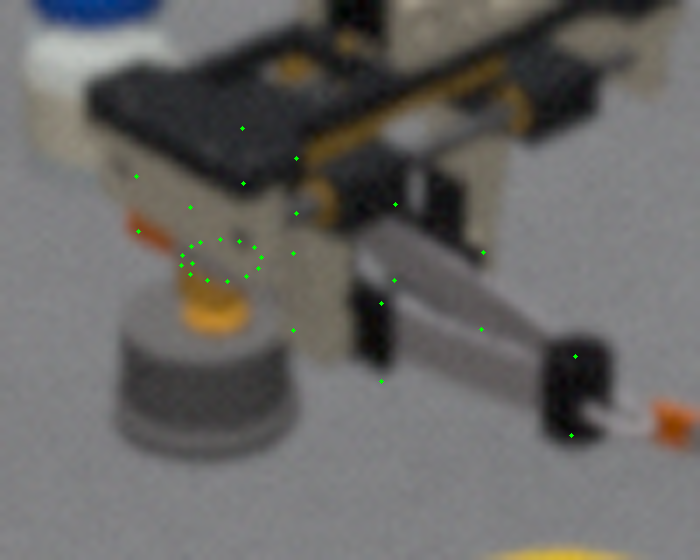

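{"op": "step_arm", "data": {"commands": "0 -0.6 5 0 0 0;0 0 8 0 0 0;0 0 8 0 0 0;0 0 6 0 0 0;0 0 3 0 0 0;0 0 2 0 0 0;0 0 0 0 0 0;0 0 0 0 0 0"}}

```text
t: 14.05
eef_pos: [0.5275, -0.0049, 0.0392]
ee_rot: [3.141, 0.0, 3.058]
force: [0.1, 0.5, -2.1]
width: 0.0462
```

```bash
python3 -c "
from ov import *
plan([.527,-.0049,.039],-184.8)
s=shot('side','side15.png')
e=get_state()['eef_pos']
k=[(.612+.014*np.cos(a),-.012+.014*np.sin(a),.067) for a in np.arange(0,6.28,.5)]
draw(s,tongs_pts(e[:2],np.radians(-4.8),e[2]+.007)+k,(255,170,355,250),7,'m15.png')
"
```

```text
t 14.05 pos [ 0.5275 -0.0049  0.0392] rpy [1.7999e+02 2.0000e-02 1.7521e+02] F [ 0.1  0.5 -2.1] w 46.2
shift now-axes mm [ 0.5 -0.   0.2]
turn [0.0001 0.0003 0.0001] shift after turn [ 0.5 -0.   0.2]
```

View pics/m15.png

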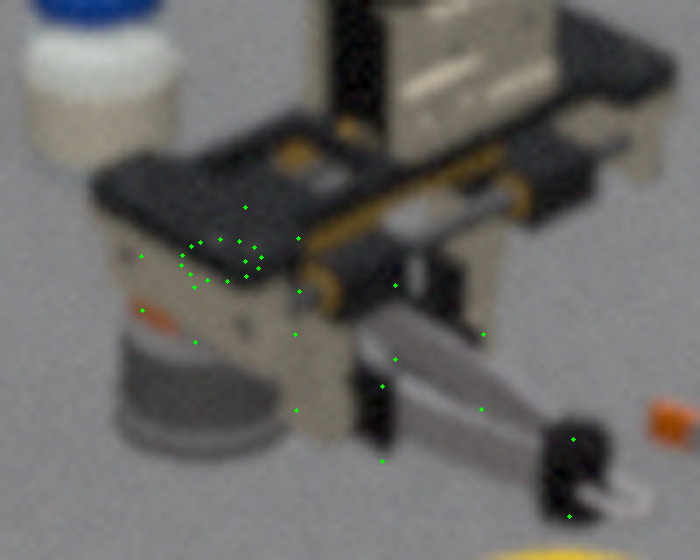

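Side view: orange pad tip at (277,215), level with the knob head; the knob is hidden behind the finger bracket. Squeezing now; a stop near 36 mm would mean the knob is held.

{"op": "step_arm", "data": {"commands": "0 0 0 0 0 0;0 0 0 0 0 0;0 0 0 0 0 0;0 0 0 0 0 0;0 0 0 0 0 0;0 0 0 0 0 0", "jaw": 30, "grip_force": 33}}

```text
t: 14.85
eef_pos: [0.5275, -0.0049, 0.039]
ee_rot: [3.142, 0.0, 3.058]
force: [-0.8, -0.1, 0.6]
width: 0.0357
```

Stopped at 35.7 mm, so a knob-sized object is between the tips. Lifting slowly.

{"op": "step_arm", "data": {"commands": "0 0 -3 0 0 0;0 0 -5 0 0 0;0 0 -8 0 0 0;0 0 -12 0 0 0;0 0 -15 0 0 0;0 0 -20 0 0 0;0 0 -20 0 0 0;0 0 -17 0 0 0"}}

```text
t: 15.85
eef_pos: [0.5276, -0.0049, 0.1409]
ee_rot: [3.141, 0.001, 3.058]
force: [-0.2, 0.1, -2.5]
width: 0.0353
```

{"op": "step_arm", "data": {"commands": "0 0 -10 0 0 0;0 0 0 0 0 0;0 0 0 0 0 0"}}

```text
t: 16.23
eef_pos: [0.5269, -0.005, 0.1485]
ee_rot: [-3.141, -0.001, 3.058]
force: [-0.8, -0.5, -1.2]
width: 0.0356
```

```bash
python3 -c "
from ov import *
plan([.527,-.0049,.149],-184.8)
s=shot('side','side16.png')
im=s['frame'][120:260,230:380][:,:,::-1]; cv2.imwrite('pics/m16.png',cv2.resize(im,None,fx=4.2,fy=4.2,interpolation=2))
for o in ('knob_brass','knob_white'): print(o,[(np.round(r['pixel'],1).tolist(),round(r['conf'],2)) for r in recognise(s,o)])
"
```

```text
t 16.225 pos [ 0.5269 -0.005   0.1485] rpy [-1.7999e+02 -5.0000e-02  1.7519e+02] F [-0.8 -0.5 -1.2] w 35.6
shift now-axes mm [-0.   0.1 -0.5]
turn [-0.0001 -0.0008 -0.0001] shift after turn [-0.   0.1 -0.5]
knob_brass []
knob_white [([240.1, 238.0], 0.6)]
```

View pics/m16.png

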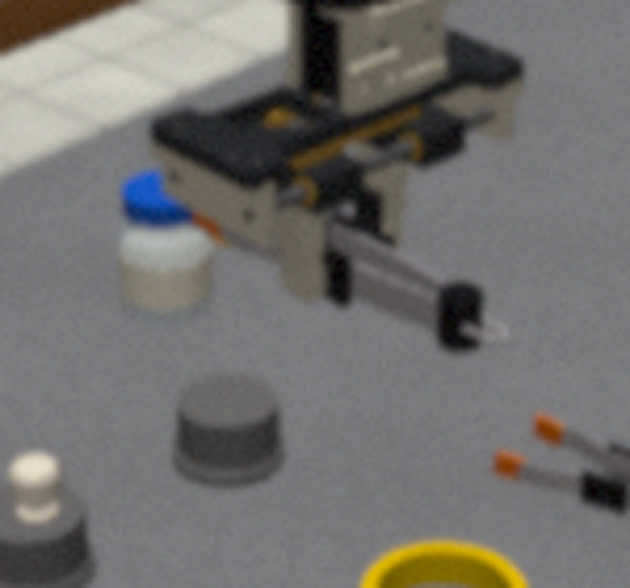

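The stand at (284,222) is now empty and the white knob is still in place; width 35.6 mm holds. I carry to the carton and turn the tongs to about +60° yaw so the knob is visible there.

```bash
python3 -c "
from h import *
a=np.radians(60); k=np.array([.488,.373]); g=k-.085*np.array([np.cos(a),np.sin(a)]); print(g)
plan([g[0],g[1],.1485],60-180)"
```

```text
[0.4455     0.29938784]
t 16.375 pos [ 0.527  -0.0051  0.1483] rpy [-1.7997e+02 -7.0000e-02  1.7520e+02] F [-0.7 -0.6 -1.8] w 35.4
shift now-axes mm [ 1.067e+02  2.966e+02 -2.000e-01]
turn [ 3.000e-04 -1.400e-03 -1.131e+00] shift after turn [-2.229e+02  2.228e+02 -2.000e-01]
```

{"op": "step_arm", "data": {"commands": "4 11 0 0 0 0;10 28 0 0 0 0;15 42 0 0 0 0;16 44 0 0 0 0;16 45 0 0 0 0;16 45 0 0 0 0;14 40 0 0 0 0;9 25 0 0 0 0"}}

```text
t: 17.38
eef_pos: [0.4501, 0.2847, 0.1488]
ee_rot: [3.142, -0.0, 3.06]
force: [-0.1, 0.3, -1.4]
width: 0.0352
```

{"op": "step_arm", "data": {"commands": "5 13 0 0 0 -0.05;1.7 3.6 0 0 0 -0.1;0 0 0 0 0 -0.15;0 0 0 0 0 -0.17;0 0 0 0 0 -0.17;0 0 0 0 0 -0.17;0 0 0 0 0 -0.16;0 0 0 0 0 -0.11"}}

```text
t: 18.38
eef_pos: [0.4455, 0.2991, 0.1488]
ee_rot: [3.142, -0.001, -2.14]
force: [0.1, -0.5, -1.7]
width: 0.0358
```

{"op": "step_arm", "data": {"commands": "0 0 0 0 0 -0.051;0 0 0 0 0 0;0 0 0 0 0 0"}}

```text
t: 18.75
eef_pos: [0.4456, 0.2993, 0.1489]
ee_rot: [3.142, -0.0, -2.095]
force: [-0.3, -0.5, -1.3]
width: 0.0356
```

```bash
python3 -c "
from ov import *
plan([.4455,.2994,.12],-120)
s=shot('side','side17.png');p=shot('top','top17.png')
pickle.dump(s,open('side17.pkl','wb'));pickle.dump(p,open('top17.pkl','wb'))
im=np.hstack([s['frame'][150:400,80:330],p['frame'][120:370,50:300]])[:,:,::-1]; cv2.imwrite('pics/m17.png',cv2.resize(im,None,fx=1.6,fy=1.6,interpolation=2))
"
```

```text
t 18.75 pos [0.4456 0.2993 0.1489] rpy [ 1.8000e+02 -2.0000e-02 -1.2004e+02] F [-0.3 -0.5 -1.3] w 35.6
shift now-axes mm [-0.1  0.1 28.9]
turn [ 0.0001 -0.0003 -0.0007] shift after turn [-0.1  0.1 28.9]
```

View pics/m17.png

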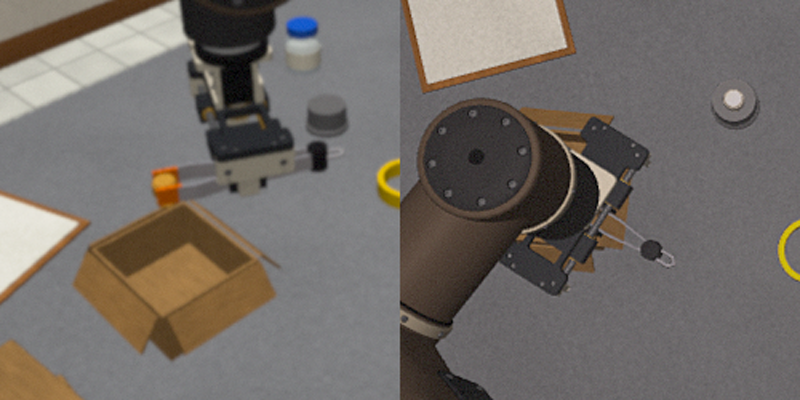

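```bash
python3 -c "
from ov import *
s=pickle.load(open('side17.pkl','rb'))
b=lambda x0,y0,x1,y1:None
k=[(.488+.014*np.cos(a),.373+.014*np.sin(a),z) for a in np.arange(0,6.28,.6) for z in (.150+.013,.150+.032)]
draw(s,k,(160,240,240,300),9,'m18.png')
print(w(s,(183,269),.168))
"
```

```text
[0.48558822 0.37698156 0.168     ]
```

View pics/m18.png

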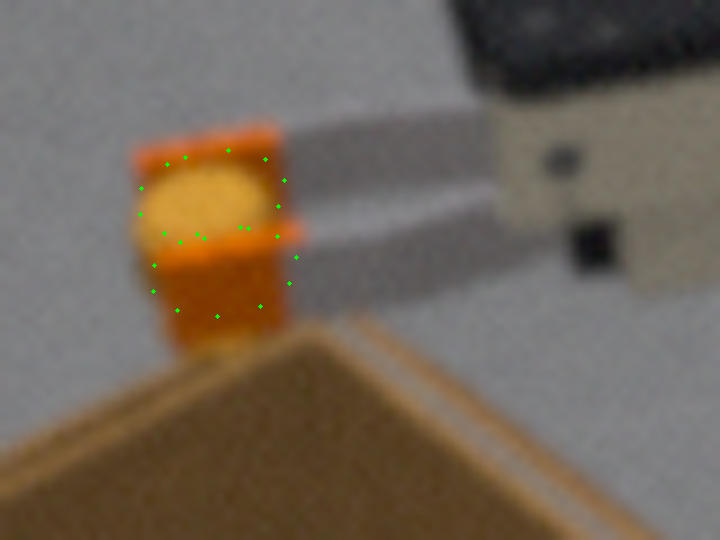

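The knob (top at 183,263) sits upright between both pads, about 5 mm from the carton's centre in plan and well above the rim. I lower a little, let it settle and check again.

{"op": "step_arm", "data": {"commands": "0 0 4 0 0 0;0 0 7 0 0 0;0 0 7 0 0 0;0 0 5 0 0 0;0 0 2 0 0 0;0 0 0 0 0 0;0 0 0 0 0 0;0 0 0 0 0 0"}}

```text
t: 19.85
eef_pos: [0.4458, 0.2995, 0.1242]
ee_rot: [-3.142, 0.0, -2.094]
force: [0.3, 0.4, -1.8]
width: 0.0352
```

```bash
python3 -c "
from ov import *
plan([.4455,.2994,.124],-120)
s=shot('side','side19.png'); print(np.abs(get_state()['qd']).max())
k=[(.488+.014*np.cos(a),.373+.014*np.sin(a),z) for a in np.arange(0,6.28,.6) for z in (.125+.013,.125+.032)]
draw(s,k,(140,230,300,330),5,'m19.png')
for o,px,z in (('knob_white',(258.7,181.7),.072),):
  p=shot('top','top19.png'); print([(o,r['pixel'],r['conf']) for o in ('knob_white','tape_roll','jar') for r in recognise(p,o)])
"
```

```text
t 19.85 pos [0.4458 0.2995 0.1242] rpy [-1.8000e+02  3.0000e-02 -1.1999e+02] F [ 0.3  0.4 -1.8] w 35.2
shift now-axes mm [0.3 0.2 0.2]
turn [-0.0001  0.0005  0.0001] shift after turn [0.3 0.2 0.2]
0.0031701872553929903
[('knob_white', [259.5, 182.7], 0.63), ('tape_roll', [315.4, 264.7], 0.58), ('jar', [375.6, 118.0], 0.73)]
```

View pics/m19.png

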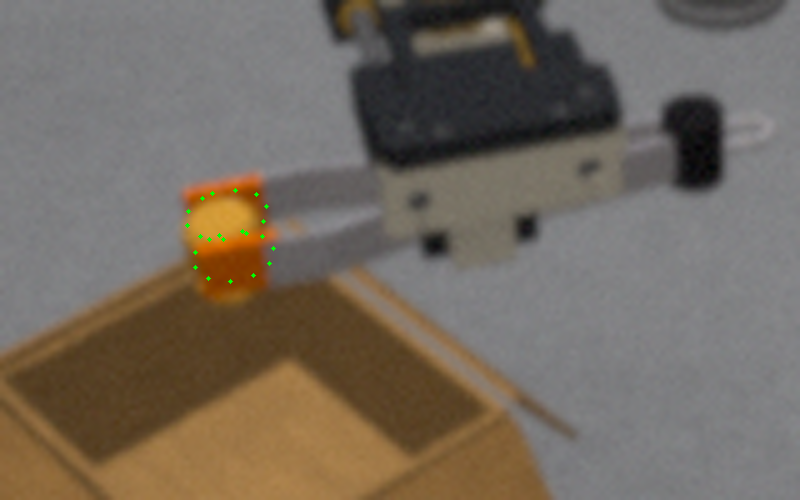

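View pics/top19.png

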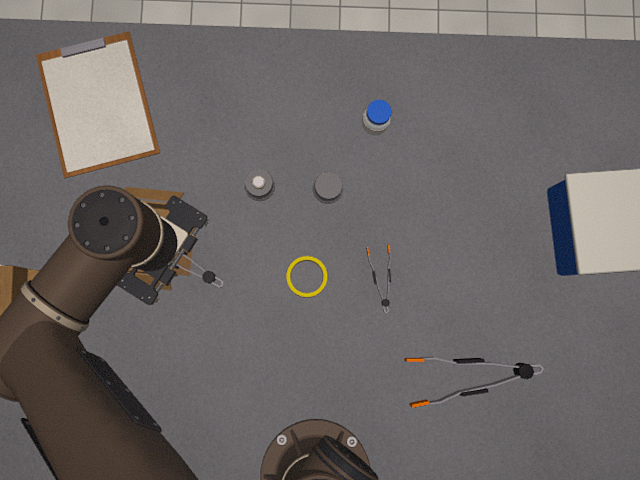

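The knob is held upright in the pads at (184,275) in the side view, over the opening and about 50 mm above the rim. The arm is still. The jar (378,115), white knob (258,182) and tape (307,276) haven't moved. The top view also shows the whole large pair at (475,380), so the medium choice was right. Handing in.

```bash
python3 -c "
from h import *
print(job_done())"
```

```text
the job is handed in; nothing more can be done
None
```

I picked up the medium tongs by their rests, squeezed them on the brass knob and lifted it off its stand. I then carried it upright to the carton and handed the job in at about 20 s with it still held there.

**Last checks:**
- **Grip:** the jaws read 35.2 mm (36 expected with a knob held), at a set grip of 33 N.
- **Position:** the side view shows the knob upright between both orange pads, about 5 mm from the carton's centre. Its foot is about 50 mm above the rim by calculation.
- **Stillness:** the highest joint speed was 0.003 rad/s.
- **Bystanders:** the white knob, tape roll and jar appear unmoved in the last top picture.

**What disagreed:**
- **Fingertip height:** the fingertips sat about 30 mm higher than the stated tool geometry puts them. I probed down in small steps, watching the force and the side camera, and took heights from the bench-level grasp instead.
- **Network reports:** the network never found the brass knob in the side view, so I placed it by its colour in both views. The network's tape position was also several pixels off, so I judged the tape from the pictures.
- **Squeeze not seen:** the knob was hidden from both cameras while I squeezed it. The pads at the right height, the jaw stop at 35.7 mm and the empty stand afterwards showed it was held. Nothing measured directly that the gripper stayed off the knob; by the geometry it stayed about 30 mm away.

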